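# Prise a snap-fit caddy lid off its catch

## Task

The wooden lid of the grey storage caddy is snapped down tight. Pick up the flat lever, put its blade over the steel bar and under the lid's overhanging lip, and push the handle down so that the lid springs off its catch; leave the lid resting loosely on the caddy with its lip edge standing up. Then lay the lever flat on the worktop and let go; do not touch the lid with the gripper, and leave the mug and the round tin where they stand.

Things in the scene. Friction and masses are not known exactly. Their poses are not given: they have to be found in the camera images.
- lever: Prising lever, 195 mm long, 0.15 kg. Origin: centre of the underside of its black handle (100 mm along x, 22 wide, 20 high); +x points to the blade's tip, +z up as it lies flat on the worktop. A flat steel blade, 28 mm wide, 4 mm thick, runs from x = 50 to 145 mm, its faces at z = 8 and 12 mm. It balances near x = +19 mm. (A tall cupboard stands left of the worktop, y > 0.4 m.)
- lever_tip (a point): Middle of the blade's tip edge, at (145, 0, 10) mm in the lever's frame; same axes as the lever.
- caddy: Grey caddy, 170 mm (x) by 120 mm (y), fixed on the worktop. Origin: at worktop level below the body. Its -x side is the front: a step from x = -90 to -50 mm with the steel bar at its edge, behind the bar a trough (floor z = 88 mm) closed by an upright wall at x = -50 mm. The walls carry the lid at z = 113 mm. A spring roller catch inside that wall holds the lid down.
- caddy_bar (a point): Middle of the top of the round steel bar (8 mm thick, 112 mm long, along y), the fulcrum, at (-85, 0, 107) mm in the caddy's frame; same axes. The shut lid's lip is 6 mm higher than this, so the 4 mm blade passes between, e.g. with its tip pointing 15 degrees down.
- lid: Wooden lid, 152 mm (x) by 120 mm (y), 8 mm thick, 0.25 kg, no handle. Origin: in the plate's underside plane, above the caddy's origin; axes as the caddy's when shut (underside z = 113 mm, level). The plate spans x = -72 to +80 mm. It turns up about its rear edge (x = +80). Once off the catch the roller holds it up: it stays tilted about 0.09 rad.
- lid_lip (a point): Middle of the lower edge of the lid's overhanging lip, at (-72, 0, 0) mm in the lid's frame. The lip sticks out 22 mm beyond the caddy's upright wall. Pushing it up some 7 to 9 mm (about 10 to 20 N) frees the lid, which then snaps up; the lip edge stays about 14 mm higher. The lever's handle end is then some 20 degrees low.
- mug: White mug with a handle, 78 mm wide, 101 mm tall, a bystander; origin at its foot.
- tin: Low round food tin, 75 mm across, 58 mm tall, a bystander; origin at its foot.

How it is judged:
By the outcome, as a careful person would: the job done as asked, in the order asked, and still so for the second after the job is handed in, with the robot touching nothing.
It also fails if it takes over 51 s, if anything falls off the work surface, if the arm or the gripper's body presses on something with over 40 N, if the wrist force passes 120 N, or if a joint passes its speed limit or range.

## Robot

A 6-joint arm with a two-finger parallel gripper is mounted at the origin on a cart in front of the work surface, level with it; the furniture and walls round the work are solid. World frame = base frame: x ahead of the robot, y to its left, z up, the work surface at z = 0. Lengths are in m, angles in rad, forces in N, time in s.
With the tool pointing down it reaches from about 0.35 to 1 m from the base axis. Payload 7.1 kg.
Tool frame: the origin (TCP) lies on the centre line of the jaws, within the pads' length; the fingertips stand 11 mm ahead of it and the grasp point (between the pads) lies 8 mm behind it; x points along the fingers, y is the direction in which the jaws open and shut, and the axes are right-handed (so a half turn about x gives the same grasp; the last joint's range is limited). The gripper opens to 85 mm and grips with 20 to 120 N. Pads are 22 mm wide; open, the fingers measure 114 mm over their backs; the gripper's body (76 mm by 85 mm) begins 54 mm behind the grasp point. The pads swing forward as they close: fully open they stand 13 mm farther back than shut.
Start: joints at [1.312, 0.423, 1.63, -0, 1.089, -0.019], TCP at [0.148, 0.607, 0.242] pointing down, gripper open.
Joint ranges: [-3, 3], [-0.9, 2.11], [0.09, 2.58], [-1.31, 4.45], [0.11, 2.69], [-2.54, 2.54]. Speed limits (rad/s): [2.39, 2.39, 3.01, 3.14, 3.14, 3.14].

## Interface

Orientations are given as a 3x3 rotation matrix whose columns are the frame's x, y, z axes.
In Python, from cell import ctrl gives the robot as it stands.
- The arm moves only by the tool drive_tool, never from a script. Its argument "rows" is one flat list of numbers, 7 for each row, row after row: the shift along the world's x, y, z in cm, then the turn, a rotation vector about the world's x, y, z in degrees, then the opening, from -1 (shut) to 1 (fully open). A call has 1 to 5 rows; each row shifts and turns the pose as measured when the row begins; what a row does not reach is not made up. A row lasts 1/8 s, in which the tool goes at most 62.5 mm and 10.7 degrees, less where a joint would pass 70% of its speed; a pose out of reach is approached as far as the arm can. A call is refused whole if a number of a shift passes 6.25 or a number of a turn 10.7, either way. A call with a gripper value outside its range is refused whole. The fingers move at their own pace and stop on an object; the grip force is fixed at half the most. Time passes only in rows, so rows that do not move let the fingers close. It gives the time, the measured TCP pose, the force and the opening at its end, in the units of the state.
- ctrl.state(): the state, without advancing time (a new reading comes with each control period).
- ctrl.capture(name): name is "scene" or "top" or "wrist"; returns the picture (400x640x3 uint8, red, green, blue); there is no depth.
- ctrl.camera_info(name): a dict with "K" (3x3 intrinsics, pixels), "rvec" (rotation vector, rad) and "tvec" (3), from world to camera coordinates, as OpenCV has them; the wrist camera has in their place "hand_eye" (4x4, takes a point from camera to tool coordinates, whose origin is the TCP and whose axes are the tool frame's). Camera axes: x right, y down, z forward; pixel columns grow to the right and rows downward; lengths in m; the calibration is good to about 2 mm. The wrist camera is an equidistant fisheye: a pixel r from the principal point sees the ray r / f radians off the axis. A picture is of the moment at which its call begins: read the wrist's pose just before it. camera_info takes no time and is no camera call.
- ctrl.finish_job(): hands the job in, once; it reports no verdict.
The state is a dict: "time_s": time; "q": joint angles; "joint_vel": joint speeds; "joint_efforts": joint torques, N m; "eef_pos": TCP position; "ee_rot": TCP orientation; "ft_force": force on the tool from outside, world axes, zero at the start; "moment": the same for the moment, N m; "grip_width": finger opening in m.
Only numpy, scipy, OpenCV 4.12 (cv2) and the standard library are available. Lean on these libraries where they do the work, as an engineer would, in place of code of your own. Each camera call takes 0.05 s, during which the arm holds its last target. There are 200 camera calls.

## Working session

There is one attempt and no reset: what is moved stays moved. The work goes in short steps, Python scripts to look and compute and a tool call to move; the robot and the scene stay as the last step left them, time stands still between calls to the robot, and variables do not carry over. Pictures are saved under pics/ and viewed, about 8 in all and at most 12, crops included, and the job is handed in when it is done.

Besides the shell and the picture viewer there is one more tool, called after "Request:" as a command line: name --argument value ..., lists and objects as JSON in quotes. drive_tool: Moves the arm, as the interface text tells. Its arguments: {"type":"object","properties":{"rows":{"type":"array","items":{"type":"number"}}},"required":["rows"]}

```bash
ls; mkdir -p pics; python3 - <<'E'
from cell import ctrl
import cv2,numpy as np
for n in("scene","top"):
    im=ctrl.capture(n);cv2.imwrite(f"pics/{n}0.png",im[:,:,::-1])
    i=ctrl.camera_info(n);print(n,{k:np.round(v,4).tolist() if k!='x' else v for k,v in i.items() if k in("K","rvec","tvec")})
s=ctrl.state();print(s)
print(ctrl.camera_info("wrist"))
E
```

```text
pics
scene {'K': [[450.7616, 0.0, 317.6465], [0.0, 450.7616, 200.0265], [0.0, 0.0, 1.0]], 'rvec': [2.0406, -0.6041, 0.3632], 'tvec': [-0.5192, 0.2862, 0.6637]}
top {'K': [[464.5507, 0.0, 325.6887], [0.0, 464.5507, 197.9781], [0.0, 0.0, 1.0]], 'rvec': [2.0875, -2.1336, 0.2282], 'tvec': [0.0572, 0.6458, 1.0361]}
{'time_s': 0.1, 'q': array([ 1.31201754e+00,  4.23781544e-01,  1.63055440e+00,  7.58939442e-06,
        1.08860604e+00, -1.90170712e-02]), 'joint_vel': array([ 0.00023372, -0.00213319, -0.00159112, -0.00058994,  0.00111412,
       -0.0008291 ]), 'joint_efforts': array([-2.09900768e-04, -5.58426297e+01, -2.82445335e+01, -1.22465949e-04,
        2.96888669e-03,  3.39715166e-05]), 'eef_pos': array([0.14828837, 0.60669276, 0.24163597]), 'ee_rot': array([[-3.51795055e-04,  2.37474346e-01,  9.71393747e-01],
       [-1.30268504e-03,  9.71392874e-01, -2.37474605e-01],
       [-9.99999090e-01, -1.34896249e-03, -3.23769310e-05]]), 'ft_force': array([0.43175091, 0.32314612, 0.22985293]), 'moment': array([ 0.00661961, -0.0116476 , -0.01881229]), 'grip_width': 0.08528675557716871}
{'K': array([[309.70691629,   0.        , 318.97280139],
       [  0.        , 309.70691629, 194.58630625],
       [  0.        ,   0.        ,   1.        ]]), 'hand_eye': array([[-6.61174243e-04, -3.08331743e-01,  9.51278665e-01,
        -1.32206885e-01],
       [ 9.99999736e-01, -4.91040765e-04,  5.35879371e-04,
         4.39472766e-04],
       [ 3.01887983e-04,  9.51278768e-01,  3.08331986e-01,
        -8.00178376e-02],
       [ 0.00000000e+00,  0.00000000e+00,  0.00000000e+00,
         1.00000000e+00]])}
```

View pics/scene0.png

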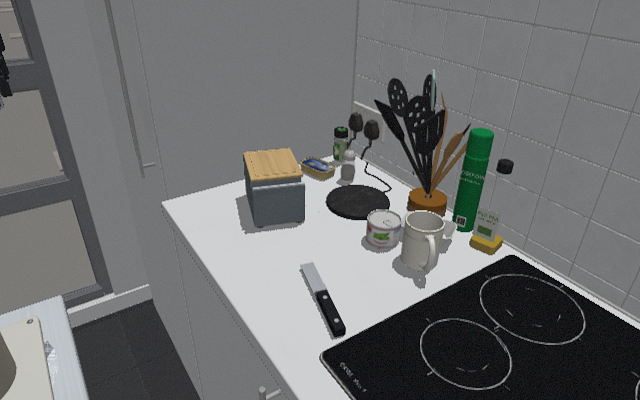

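View pics/top0.png

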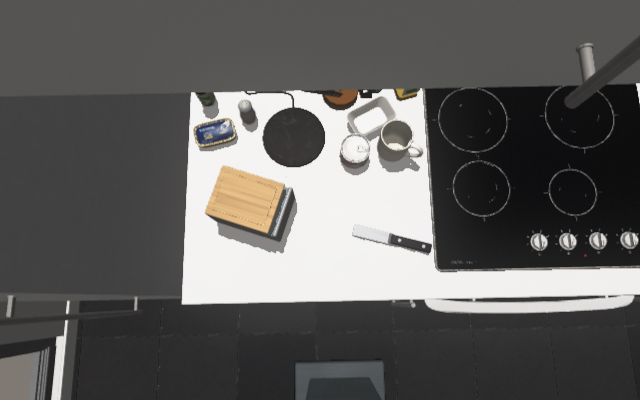

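The scene view shows the lid and caddy at about (275,185), the lever at (322,298) and the tin and mug to the right. In the top view the caddy's bar side faces image right at about (285,212). The lever runs from its blade tip at (354,231) to its handle end at (430,247).

```bash
cat > h.py <<'E'
import numpy as np,cv2
from cell import ctrl
def cam(n):
    i=ctrl.camera_info(n);K=np.array(i["K"]);R=cv2.Rodrigues(np.array(i["rvec"]))[0];t=np.array(i["tvec"]).ravel()
    return K,R,t
def ray(n,uv):
    K,R,t=cam(n);d=R.T@np.linalg.inv(K)@np.array([uv[0],uv[1],1.]);return -R.T@t,d
def onz(n,uv,z):
    c,d=ray(n,uv);return c+d*(z-c[2])/d[2]
def proj(n,P):
    K,R,t=cam(n);p=K@(R@np.asarray(P)+t);return p[:2]/p[2]
def rays2(n1,a,n2,b):
    c1,d1=ray(n1,a);c2,d2=ray(n2,b);s=np.linalg.lstsq(np.c_[d1,-d2],c2-c1,rcond=None)[0]
    p,q=c1+s[0]*d1,c2+s[1]*d2;return (p+q)/2,np.linalg.norm(p-q)
E
python3 - <<'E'
from h import *
for n in("scene","top"):
    print(n,"tcp",proj(n,[.148,.607,.242]),"base",proj(n,[0,0,0]),"cam",ray(n,(0,0))[0])
for uv in((185,303),(190,95),(437,268),(630,268)):print(uv,onz("top",uv,0).round(3))
im=cv2.imread("pics/top0.png");hsv=cv2.cvtColor(im,cv2.COLOR_BGR2HSV)
# lid: wood
m=cv2.inRange(hsv,(8,60,90),(28,255,255));m[:,:190]=0;m[:150]=0;m[260:]=0;m[:,310:]=0
c=max(cv2.findContours(m,0,2)[0],key=cv2.contourArea);r=cv2.minAreaRect(c);b=cv2.boxPoints(r)
q=cv2.approxPolyDP(cv2.convexHull(c),6,True)[:,0];print("lid",cv2.contourArea(c),q.tolist())
for p in q:print(p,onz("top",p,.121).round(4))
for p in b:print("box",p,onz("top",p,.121).round(4))
# lever handle: dark ; whole: not-white
g=cv2.cvtColor(im,cv2.COLOR_BGR2GRAY)
for nm,mm,z in(("handle",(g<90),.02),("blade",(g>=90)&(g<205),.012)):
    mm=mm.astype(np.uint8)*255;w=np.zeros_like(mm);w[215:260,345:433]=mm[215:260,345:433]
    c=max(cv2.findContours(w,0,2)[0],key=cv2.contourArea);r=cv2.minAreaRect(c);print(nm,r)
    for p in cv2.boxPoints(r):print(p,onz("top",p,z).round(4))
a=np.hstack([cv2.resize(im[155:255,195:305],None,fx=5,fy=5,interpolation=2)])
sc=cv2.imread("pics/scene0.png")
b=cv2.resize(im[215:260,345:440],None,fx=6,fy=6,interpolation=2)
s=cv2.resize(sc[140:235,235:315],None,fx=5,fy=5,interpolation=2)
cv2.imwrite("pics/crop1.png",np.vstack([np.hstack([cv2.resize(im[155:255,195:305],(440,400),interpolation=2),cv2.resize(sc[140:235,235:315],(337,400),interpolation=2)]),np.hstack([cv2.resize(im[215:260,345:440],(400,190),interpolation=2),cv2.resize(sc[250:345,290:370],(377,190))])]))
E
```

```text
scene tcp [  3.89168817 102.95776672] base [-34.92258706 394.39021731] cam [ 0.19210675 -0.63557797  0.59255405]
top tcp [ 15.37570402 457.92002233] base [351.32079019 487.53537087] cam [0.4139716  0.04882544 1.14891391]
(185, 303) [0.41  0.388 0.   ]
(190, 95) [0.949 0.397 0.   ]
(437, 268) [ 0.48  -0.226  0.   ]
(630, 268) [ 0.47  -0.699  0.   ]
lid 3338.5 [[222, 166], [284, 185], [267, 233], [205, 213]]
[222 166] [0.716  0.2798 0.121 ]
[284 185] [0.6679 0.1376 0.121 ]
[267 233] [0.5587 0.1757 0.121 ]
[205 213] [0.607  0.3153 0.121 ]
box [204.19887 213.50362] [0.6059 0.317  0.121 ]
box [220.21046 163.46733] [0.7221 0.2841 0.121 ]
box [284.54285 184.0537 ] [0.6701 0.1363 0.121 ]
box [268.53125 234.08998] [0.5562 0.1723 0.121 ]
handle ((410.3235778808594, 243.70590209960938), (41.231056213378906, 8.973817825317383), 14.03624439239502)
[389.23535 243.05884] [ 0.5418 -0.1095  0.02  ]
[391.4118  234.35297] [ 0.563  -0.1159  0.02  ]
[431.4118  244.35297] [ 0.5364 -0.212   0.02  ]
[429.23535 253.05884] [ 0.5154 -0.2052  0.02  ]
blade ((391.853271484375, 239.44479370117188), (80.04692077636719, 12.602140426635742), 13.495734214782715)
[351.46448 236.23148] [ 0.5615 -0.0185  0.012 ]
[354.40546 223.97733] [ 0.5918 -0.0268  0.012 ]
[432.24207 242.65811] [ 0.5413 -0.2161  0.012 ]
[429.3011  254.91226] [ 0.5116 -0.2069  0.012 ]
```

View pics/crop1.png

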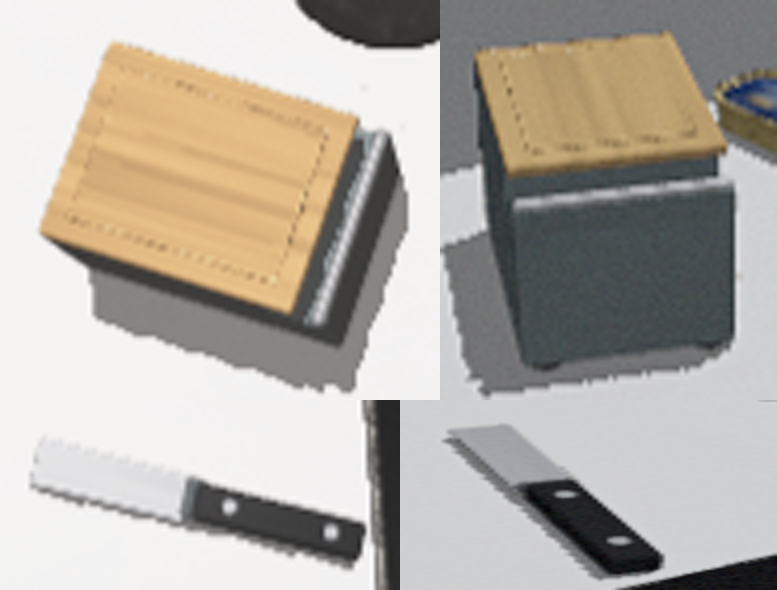

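The crop confirms the lid's lip edge, the silver bar to its right and the handle outline, all matching the measured corners. That gives a caddy yaw of about 71°, origin about (0.637, 0.224). The lever's yaw is about 75°, origin about (0.539, -0.161). I'll swing clear of the cupboard first.

Request:
drive_tool --rows '[2.5,-5,0,0,0,-6,1,2.5,-5,0,0,0,-8,1,2.5,-5,0,0,0,-8,1,2.5,-5,0,0,0,-8,1,2.5,-5,0,0,0,-8,1]'

```text
time_s: 0.72
eef_pos: [0.2739, 0.3518, 0.2397]
ee_rot: [[-0.001, 0.794, 0.608], [-0.002, 0.608, -0.794], [-1.0, -0.002, 0.001]]
ft_force: [1.6, 1.2, 0.3]
grip_width: 0.0855
```

```bash
python3 - <<'E'
from h import *
cz=np.radians(71);
xs=np.array([np.cos(cz),np.sin(cz),0]);ys=np.array([-np.sin(cz),np.cos(cz),0])
o=np.array([.6364,.2235,0])
# check reprojection of lid corners & bar ends on both views
for x,y,z in((-72,-60,113),(-72,60,113),(-85,-56,107),(-85,56,107),(80,60,121),(80,-60,121)):
    P=o+xs*x/1e3+ys*y/1e3+[0,0,z/1e3];print((x,y,z),P.round(4),proj("top",P).round(1),proj("scene",P).round(1))
l=np.radians(75);lo=np.array([.539,-.161,0]);lx=np.array([np.cos(l),np.sin(l),0]);ly=np.array([-np.sin(l),np.cos(l),0])
for x,y,z in((145,14,12),(145,-14,12),(50,11,20),(50,-11,20),(-50,11,20),(-50,-11,20)):
    P=lo+lx*x/1e3+ly*y/1e3+[0,0,z/1e3];print((x,y,z),proj("top",P).round(1),proj("scene",P).round(1))
E
```

```text
(-72, -60, 113) [0.6697 0.1359 0.113 ] [285.  185.1] [302.8 177.4]
(-72, 60, 113) [0.5562 0.175  0.113 ] [267.8 234.6] [249.9 183.1]
(-85, -56, 107) [0.6617 0.1249 0.107 ] [290. 189.] [302.4 182.6]
(-85, 56, 107) [0.5558 0.1614 0.107 ] [274.1 235. ] [252.7 188. ]
(80, 60, 121) [0.6057 0.3187 0.121 ] [203.5 213.6] [242.1 151.7]
(80, -60, 121) [0.7192 0.2796 0.121 ] [222.1 164.7] [289.5 147.4]
(145, 14, 12) [350.9 235.6] [298.1 264.4]
(145, -14, 12) [353.5 224.7] [311.2 261.8]
(50, 11, 20) [389.4 243.2] [314.  291.7]
(50, -11, 20) [391.3 234.5] [325.2 289.2]
(-50, 11, 20) [429.7 253. ] [332.6 330.8]
(-50, -11, 20) [431.5 244.2] [344.8 327.8]
```

Request:
drive_tool --rows '[2,-5.2,0,0,0,-6,1,2.2,-5.2,0,0,0,-6,1,2.4,-5.2,0,0,0,-6,1,2.6,-5.2,0,0,0,-6,1,2.8,-5.2,0,0,0,-6,1]'

```text
time_s: 1.35
eef_pos: [0.3956, 0.0831, 0.2398]
ee_rot: [[-0.0, 0.994, 0.113], [-0.001, 0.113, -0.994], [-1.0, -0.0, 0.001]]
ft_force: [0.7, 1.3, 0.7]
grip_width: 0.0853
```

Request:
drive_tool --rows '[2.8,-5.2,0,0,0,-5.5,1,2.8,-5.2,0,0,0,-5,1,2.8,-5,-2,0,0,-4,1,2.8,-5,-3,0,0,-4,1,2.7,-4.4,-4,0,0,-3,1]'

```text
time_s: 1.98
eef_pos: [0.5359, -0.1689, 0.1552]
ee_rot: [[0.008, 0.962, -0.275], [-0.002, -0.275, -0.962], [-1.0, 0.008, 0.0]]
ft_force: [-0.3, 0.4, 0.5]
grip_width: 0.0854
```

```bash
cat >> h.py <<'E'
def wrist(name):
    s=ctrl.state();im=ctrl.capture("wrist")[:,:,::-1];cv2.imwrite(name,im);return s,im
def wproj(s,P):
    i=ctrl.camera_info("wrist");H=np.array(i["hand_eye"]);K=i["K"]
    p=np.array(s["ee_rot"]).T@(np.asarray(P)-s["eef_pos"]);c=H[:3,:3].T@(p-H[:3,3])
    th=np.arctan2(np.hypot(c[0],c[1]),c[2]);n=c[:2]/np.hypot(c[0],c[1]);return K[:2,2]+K[0,0]*th*n
def wray(s,uv):
    i=ctrl.camera_info("wrist");H=np.array(i["hand_eye"]);K=i["K"]
    d=(np.array(uv)-K[:2,2])/K[0,0];r=np.hypot(*d);c=np.r_[d/r*np.sin(r),np.cos(r)]
    R=np.array(s["ee_rot"]);return s["eef_pos"]+R@H[:3,3],R@H[:3,:3]@c
def wonz(s,uv,z):
    c,d=wray(s,uv);return c+d*(z-c[2])/d[2]
E
python3 - <<'E'
from h import *
s,im=wrist("pics/w1.png");print(s["eef_pos"],np.array(s["ee_rot"]).round(3).tolist(),s["ft_force"],s["q"].round(2))
print(wproj(s,[.539,-.162,.02]),wproj(s,[.539+.145*.259,-.162+.145*.966,.01]))
E
```

```text
[ 0.5359258  -0.1688872   0.15522517] [[0.008, 0.962, -0.275], [-0.002, -0.275, -0.962], [-1.0, 0.008, 0.0]] [-0.26359007  0.38833698  0.49759297] [-0.33  0.45  1.84  0.    0.85 -0.05]
[320.08946157 179.1258293 ] [317.28559763  17.9862598 ]
```

View pics/w1.png

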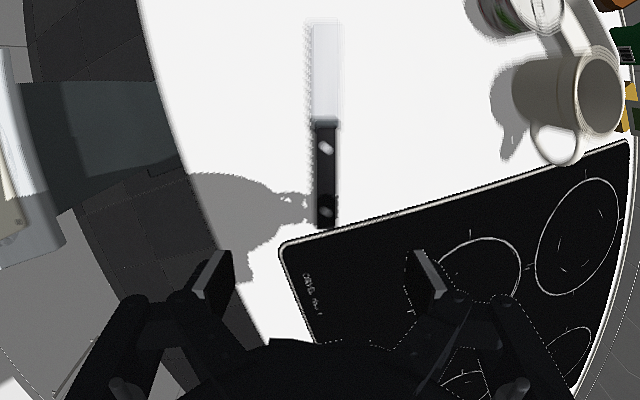

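The wrist view shows the handle spanning (315–337, 127–228) and the tip edge at about (326,22). The lever is intact and well clear of the hob.

```bash
python3 - <<'E'
from h import *
s=ctrl.state();im=cv2.imread("pics/w1.png");g=cv2.cvtColor(im,cv2.COLOR_BGR2GRAY)
pts=[]
for r in range(135,222,6):
    row=g[r,300:350];i=np.where(row<110)[0]+300
    a,b=wonz(s,(i.min()-.5,r),.02),wonz(s,(i.max()+.5,r),.02);pts.append((a+b)/2)
    if r%4==3:print(r,i.min(),i.max(),np.linalg.norm(a-b))
pts=np.array(pts);vx,vy,x,y=cv2.fitLine(pts[:,:2].astype(np.float32),cv2.DIST_HUBER,0,1e-4,1e-4).ravel()
print("yaw",np.degrees(np.arctan2(vy,vx))%180,"line pt",x,y)
for uv,z in(((326,228.5),.02),((326,125),.02),((326,22),.012)):print(uv,wonz(s,uv,z))
E
```

```text
135 313 335 0.01946835846297618
147 314 335 0.0187670926661035
159 313 335 0.019792556783680273
171 314 335 0.019119768249026264
183 313 335 0.020207958007390583
195 313 337 0.022236565974228257
207 313 336 0.021628639614391106
219 313 335 0.021026279889071166
yaw 74.56305 line pt 0.5432267 -0.16350693
(326, 228.5) [ 0.5315449  -0.21073193  0.02      ]
(326, 125) [ 0.55726236 -0.11977491  0.02      ]
(326, 22) [ 0.58248935 -0.03300158  0.012     ]
```

```bash
python3 - <<'E'
from h import *
s0=ctrl.state();print(s0["eef_pos"])
s,im=wrist("pics/w2.png");print(s["eef_pos"],s["joint_vel"].round(3));g=cv2.cvtColor(np.ascontiguousarray(im),cv2.COLOR_BGR2GRAY)
m=(g<90).astype(np.uint8);m[:60]=0;m[260:]=0;m[:,:300]=0;m[:,350:]=0
c=max(cv2.findContours(m[:240],0,2)[0],key=cv2.contourArea);print(cv2.boundingRect(c),cv2.minAreaRect(c))
pts=[];w=[]
for r in range(135,215,5):
    i=np.where(g[r,300:350]<110)[0]+300
    a,b=wonz(s,(i.min()-.5,r),.02),wonz(s,(i.max()+.5,r),.02);pts.append((a+b)/2);w.append(np.linalg.norm(a-b))
pts=np.array(pts);vx,vy,x,y=cv2.fitLine(pts[:,:2].astype(np.float32),cv2.DIST_HUBER,0,1e-4,1e-4).ravel()
print("w",np.median(w),"yaw",np.degrees(np.arctan2(vy,vx))%180,"pt",x,y)
col=g[:,322:330].mean(1);print(col[5:60].astype(int).tolist());print(100,col[100:140].astype(int).tolist());print(200,col[200:245].astype(int).tolist())
E
```

```text
[ 0.53647311 -0.17224234  0.14951217]
[ 0.53647311 -0.17224234  0.14951217] [ 0.053 -0.077  0.097  0.013  0.097  0.009]
(300, 112, 50, 126) ((326.916015625, 174.948974609375), (48.437782287597656, 126.30513000488281), 2.4681179523468018)
w 0.021567558613269977 yaw 75.34758 pt 0.53907126 -0.16686398
[243, 243, 243, 243, 244, 245, 228, 215, 228, 228, 227, 227, 227, 227, 227, 227, 227, 227, 227, 227, 227, 227, 227, 227, 227, 227, 227, 227, 227, 227, 227, 226, 227, 226, 227, 227, 227, 227, 226, 227, 226, 226, 227, 226, 226, 226, 226, 226, 226, 226, 226, 226, 226, 226, 226]
100 [222, 221, 221, 222, 222, 221, 221, 221, 221, 226, 221, 149, 56, 102, 110, 109, 108, 100, 78, 10, 21, 34, 47, 49, 47, 46, 47, 46, 45, 46, 45, 45, 45, 44, 45, 44, 41, 41, 78, 109]
200 [10, 11, 11, 9, 17, 33, 48, 54, 56, 56, 52, 51, 38, 21, 11, 12, 10, 10, 11, 12, 12, 12, 10, 11, 12, 6, 1, 118, 244, 128, 62, 73, 145, 187, 146, 61, 21, 8, 12, 15, 14, 15, 14, 13, 14]
```

```bash
python3 - <<'E'
from h import *
s=ctrl.state();s=dict(s);s["eef_pos"]=np.array([0.53647311,-0.17224234,0.14951217]);print(ctrl.state()["eef_pos"],ctrl.state()["joint_vel"].round(3))
for r,z in((226.5,.02),(118.5,.02),(112,.02),(11,.012)):print(r,wonz(s,(325,r),z))
E
```

```text
[ 0.53437715 -0.16968045  0.15096007] [ 0.05  -0.089  0.048  0.019  0.064  0.004]
226.5 [ 0.53091001 -0.20827445  0.02      ]
118.5 [ 0.55751299 -0.11396499  0.02      ]
112 [ 0.5590219  -0.10866471  0.02      ]
11 [ 0.58391044 -0.02255528  0.012     ]
```

Request:
drive_tool --rows '[0.3,0.5,-4,0,0,1,1,0.2,0.4,-4,0,0,0,1,0,0,-3,0,0,0,1,0,0,-1.5,0,0,0,1,0,0,0,0,0,0,1]'

```text
time_s: 2.7
eef_pos: [0.5389, -0.1596, 0.0234]
ee_rot: [[-0.0, 0.966, -0.259], [0.0, -0.259, -0.966], [-1.0, -0.0, -0.0]]
ft_force: [-0.5, 0.0, 0.1]
grip_width: 0.085
```

Request:
drive_tool --rows '[0.1,-0.1,-0.9,0,0,0,1,0,0,0,0,0,0,-1,0,0,0,0,0,0,-1,0,0,0,0,0,0,-1,0,0,0,0,0,0,-1]'

```text
time_s: 3.32
eef_pos: [0.5426, -0.1614, 0.0178]
ee_rot: [[0.006, 0.966, -0.259], [-0.002, -0.259, -0.966], [-1.0, 0.006, 0.0]]
ft_force: [0.5, 0.2, -0.8]
grip_width: 0.0204
```

Request:
drive_tool --rows '[-0.1,0,0,0,0,0,0,0,0,-0.4,0,0,0,0,0,0,0,0,0,0,0,0,0,-0.1,0,0,0,-1,0,0,-0.1,0,0,0,-1]'

```text
time_s: 3.95
eef_pos: [0.5417, -0.1614, 0.0125]
ee_rot: [[0.006, 0.966, -0.259], [-0.002, -0.259, -0.966], [-1.0, 0.007, 0.0]]
ft_force: [-5.7, 2.2, 23.3]
grip_width: 0.0207
```

Request:
drive_tool --rows '[0,0,0,0,0,0,-1,0,0,0,0,0,0,-1]'

```text
time_s: 4.2
eef_pos: [0.5417, -0.1614, 0.0126]
ee_rot: [[0.006, 0.966, -0.259], [-0.002, -0.259, -0.966], [-1.0, 0.007, 0.0]]
ft_force: [0.0, 0.2, -0.2]
grip_width: 0.0206
```

Request:
drive_tool --rows '[0,0,3,0,0,0,-1,0,0,5,0,0,0,-1,0,0,5,0,0,0,-1,0,0,3,0,0,0,-1,0,0,0,0,0,0,-1]'

```text
time_s: 4.82
eef_pos: [0.5394, -0.1607, 0.1745]
ee_rot: [[0.002, 0.966, -0.259], [-0.001, -0.259, -0.966], [-1.0, 0.002, 0.0]]
ft_force: [-0.3, 0.3, -2.9]
grip_width: 0.0208
```

```bash
cat >> h.py <<'E'
from scipy.spatial.transform import Rotation as Ro
CY=np.radians(71.);CO=np.array([.6364,.2235,0.])
CX=np.array([np.cos(CY),np.sin(CY),0]);CYa=np.array([-np.sin(CY),np.cos(CY),0])
def cad(x,y,z): return CO+CX*x+CYa*y+np.array([0,0,z])
RL=np.array([[0,0,-1.],[0,-1,0],[-1,0,0]]).T  # lever axes in tool frame: lx=-z, ly=-y, lz=-x
TL=np.array([.0026,0,-.145])  # tip in tool frame
def target(theta,tx,tz,ty=0.):
    "lever tip up by theta deg, tip centre at caddy (tx,ty,tz) m -> tool pos, rot"
    t=np.radians(theta);lx=CX*np.cos(t)+np.array([0,0,np.sin(t)]);ly=CYa;lz=np.cross(lx,ly)
    R=np.c_[-lz,-ly,-lx]; return cad(tx,ty,tz)-R@TL,R
def onbar(theta,s,gap=0.):
    "tip caddy x,z for blade lying on bar, s beyond the foot"
    t=np.radians(theta);return -.085-np.sin(t)*(.006+gap)+s*np.cos(t), .103+np.cos(t)*(.006+gap)+s*np.sin(t)
def delta(P,R,s=None):
    s=s or ctrl.state();return ((P-s["eef_pos"])*100).round(2),np.degrees(Ro.from_matrix(R@np.array(s["ee_rot"]).T).as_rotvec()).round(1)
E
python3 - <<'E'
from h import *
s=ctrl.state();print(s["eef_pos"],s["ee_rot"].round(3).tolist(),s["ft_force"])
T=s["eef_pos"]+s["ee_rot"]@TL
for n in("top","scene"):
    im=ctrl.capture(n)[:,:,::-1];cv2.imwrite(f"pics/{n}1.png",im);u=proj(n,T);print(n,u)
    x,y=u.astype(int);c=im[max(0,y-50):y+50,x-50:x+50];cv2.imwrite(f"pics/c_{n}1.png",cv2.resize(c,(400,400)))
cv2.imwrite("pics/c1.png",np.hstack([cv2.imread("pics/c_top1.png"),cv2.imread("pics/c_scene1.png")]))
for th,(x,z) in((-20,onbar(-20,.0,.003)),(-20,onbar(-20,.0255,.003))):
    P,R=target(th,x,z);print(th,x,z,P,delta(P,R,s))
E
```

```text
[ 0.53940938 -0.16072912  0.17448668] [[0.002, 0.966, -0.259], [-0.001, -0.259, -0.966], [-1.0, 0.002, 0.0]] [-0.30476071  0.30089735 -2.94248577]
top [356.3297122  219.24242206]
scene [304.74701688 195.15470834]
-20 -0.08192181871006898 0.11145723358707317 [0.56565795 0.01805016 0.16349336] (array([ 2.62, 17.88, -1.1 ]), array([-19.1,   5.9,  -4. ]))
-20 -0.05795965688002832 0.10273571993226863 [0.57345926 0.04070683 0.15477184] (array([ 3.4 , 20.14, -1.97]), array([-19.1,   5.9,  -4. ]))
```

View pics/c1.png

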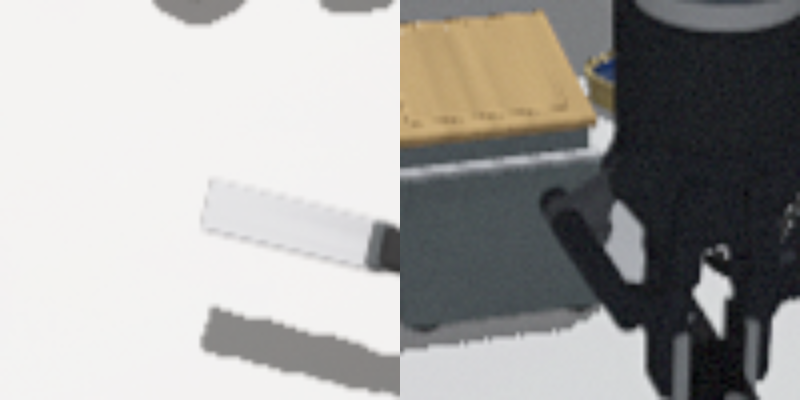

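Tip is seen in the top crop at (357.5,220.5), 1–1.5 px from the prediction, so it is about 2 mm shorter than assumed. In the scene crop the gripper hides the lever. Moving to the pre-insertion pose.

Request:
drive_tool --rows '[0.5,3.5,0.5,-4,1.2,-1,-1,0.6,3.7,0,-5,1.5,-1,-1,0.6,3.7,-0.4,-5,1.6,-1,-1,0.5,3.3,-0.5,-5,1.6,-1,-1,0.2,2,-0.4,0,0,0,-1]'

```text
time_s: 5.55
eef_pos: [0.5571, 0.0042, 0.1534]
ee_rot: [[-0.13, 0.942, -0.308], [-0.329, -0.334, -0.883], [-0.935, -0.013, 0.353]]
ft_force: [-0.4, 0.1, -1.9]
grip_width: 0.0204
```

```bash
sed -i 's/-.145\])/-.143])/' h.py; cat >> h.py <<'E'
def rep(*goals):
    s=ctrl.state();print("t",s["time_s"],"F",s["ft_force"].round(1),"M",s["moment"].round(2))
    T=s["eef_pos"]+s["ee_rot"]@TL-CO;lx=-s["ee_rot"][:,2];print("tip caddy mm",(np.array([T@CX,T@CYa,T[2]])*1e3).round(1),"pitch",np.degrees(np.arcsin(lx[2])).round(1),"vel",abs(s["joint_vel"]).max().round(3))
    for th,ss,gap in goals:
        P,R=target(th,*onbar(th,ss,gap));print((th,ss,gap),*[v.tolist() for v in delta(P,R,s)])
E
python3 -c "
from h import *
rep((-20,-.01,.003),(-20,.0255,.003))
im=ctrl.capture('scene')[:,:,::-1];cv2.imwrite('pics/s2.png',im)
it=ctrl.capture('top')[:,:,::-1]
cv2.imwrite('pics/c2.png',np.hstack([cv2.resize(im[120:240,230:350],(400,400)),cv2.resize(it[150:270,230:350],(400,400))]))
T=ctrl.state();print(proj('top',T['eef_pos']+T['ee_rot']@TL))"
```

```text
t 5.55 F [-0.4  0.1 -1.9] M [ 0.22 -0.1   0.02]
tip caddy mm [-100.4    3.1  100.5] pitch -20.7 vel 0.245
(-20, -0.01, 0.003) [0.62, 0.68, 1.28] [0.4, -1.0, 0.5]
(-20, 0.0255, 0.003) [1.7, 3.83, 0.07] [0.4, -1.0, 0.5]
[288.57352937 215.60130691]
```

View pics/c2.png

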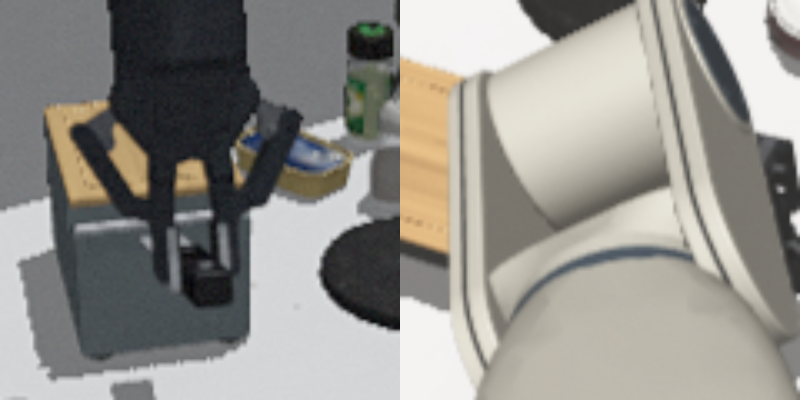

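Scene crop: the lever is held in the fingers pointing at the bar, with the blade just visible left of the finger. The top view is hidden by the arm. Correcting height first.

Request:
drive_tool --rows '[0.4,0.2,1.3,0,0,0,-1,0.2,0.1,0,0.4,-1,0.5,-1,0,0,0,0,0,0,-1]'

```text
time_s: 6.02
eef_pos: [0.5624, 0.0035, 0.1675]
ee_rot: [[-0.111, 0.945, -0.309], [-0.32, -0.328, -0.889], [-0.941, 0.0, 0.339]]
ft_force: [0.8, 0.3, -1.4]
grip_width: 0.0209
```

```bash
python3 -c "
from h import *
rep((-20,-.01,.003),(-20,.0255,.003))"
```

```text
t 6.025 F [ 0.8  0.3 -1.4] M [ 0.21 -0.09  0.05]
tip caddy mm [-98.5  -2.1 116.6] pitch -19.8 vel 0.013
(-20, -0.01, 0.003) [0.08, 0.75, -0.13] [-0.2, 0.1, 0.2]
(-20, 0.0255, 0.003) [1.16, 3.9, -1.34] [-0.2, 0.1, 0.2]
```

Request:
drive_tool --rows '[0.1,0.75,-0.1,0,0,0,-1,0.3,0.8,-0.3,0,0,0,-1,0.3,0.8,-0.3,0,0,0,-1]'

```text
time_s: 6.4
eef_pos: [0.5698, 0.0268, 0.1609]
ee_rot: [[-0.111, 0.944, -0.312], [-0.319, -0.331, -0.888], [-0.941, 0.001, 0.338]]
ft_force: [-0.5, -0.2, -0.8]
grip_width: 0.0204
```

```bash
python3 -c "
from h import *
rep((-20,.0255,.003))"
```

```text
t 6.4 F [-0.5 -0.2 -0.8] M [ 0.23 -0.07 -0.01]
tip caddy mm [-74.   -1.9 110.1] pitch -19.8 vel 0.101
(-20, 0.0255, 0.003) [0.43, 1.57, -0.68] [-0.2, 0.1, 0.3]
```

Request:
drive_tool --rows '[0,0,-0.25,0,0,0,-1,0.2,0.7,-0.2,0,0,0,-1,0.2,0.7,-0.25,0,0,0,-1]'

```text
time_s: 6.78
eef_pos: [0.5739, 0.0424, 0.1528]
ee_rot: [[-0.111, 0.944, -0.311], [-0.32, -0.33, -0.888], [-0.941, 0.0, 0.338]]
ft_force: [0.8, 1.2, -1.3]
grip_width: 0.0206
```

```bash
python3 -c "
from h import *
rep((-20,.0255,.003),(-20,.0255,0),(-10,.0255,0))
s,im=wrist('pics/w3.png');im2=ctrl.capture('scene')[:,:,::-1]
cv2.imwrite('pics/c3.png',np.hstack([im[:300,200:440],cv2.resize(im2[130:230,230:330],(300,300))]))"
```

```text
t 6.775 F [ 0.8  1.2 -1.3] M [ 0.21 -0.1  -0.  ]
tip caddy mm [-57.9  -0.6 101.9] pitch -19.8 vel 0.086
(-20, 0.0255, 0.003) [0.01, 0.01, 0.13] [-0.2, 0.1, 0.3]
(-20, 0.0255, 0) [-0.02, -0.08, -0.15] [-0.2, 0.1, 0.3]
(-10, 0.0255, 0) [-0.24, -0.72, -2.09] [9.3, -3.2, 0.3]
```

View pics/c3.png

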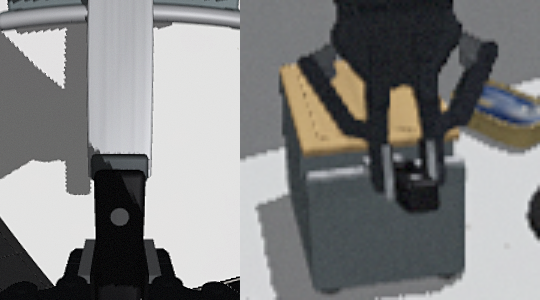

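The wrist crop shows the blade crossing over the bar (row about 17) under the lip, centred and straight. There are no contact forces. Next, the pivot.

```bash
python3 -c "
from h import *
rep((-20,.0255,0),(-15,.0255,0))
for a in range(-20,30,5):
    P,R=target(a,*onbar(a,.0255,0));Q,S=target(a+5,*onbar(a+5,.0255,0));print(a,((Q-P)*100).round(2),np.degrees(Ro.from_matrix(S@R.T).as_rotvec()).round(1),'gripz',(Q[2]*100).round(1))"
```

```text
t 6.875 F [ 1.4  0.5 -1.2] M [ 0.24 -0.11  0.01]
tip caddy mm [-57.6  -0.4 101.8] pitch -19.8 vel 0.01
(-20, 0.0255, 0) [-0.02, -0.12, -0.14] [-0.2, 0.1, 0.2]
(-15, 0.0255, 0) [-0.15, -0.47, -1.09] [4.5, -1.5, 0.2]
-20 [-0.12 -0.36 -0.96] [ 4.7 -1.6 -0. ] gripz 14.2
-15 [-0.1  -0.28 -0.98] [ 4.7 -1.6 -0. ] gripz 13.2
-10 [-0.07 -0.2  -1.01] [ 4.7 -1.6  0. ] gripz 12.2
-5 [-0.04 -0.11 -1.02] [ 4.7 -1.6 -0. ] gripz 11.2
0 [-0.01 -0.03 -1.03] [ 4.7 -1.6  0. ] gripz 10.1
5 [ 0.02  0.06 -1.03] [ 4.7 -1.6 -0. ] gripz 9.1
10 [ 0.05  0.14 -1.02] [ 4.7 -1.6  0. ] gripz 8.1
15 [ 0.08  0.22 -1.  ] [ 4.7 -1.6  0. ] gripz 7.1
20 [ 0.11  0.31 -0.98] [ 4.7 -1.6 -0. ] gripz 6.1
25 [ 0.13  0.38 -0.94] [ 4.7 -1.6  0. ] gripz 5.2
```

Request:
drive_tool --rows '[-0.15,-0.45,-1.0,4.5,-1.5,0.2,-1,-0.1,-0.3,-1.0,4.7,-1.6,0,-1,-0.1,-0.2,-1.0,4.7,-1.6,0,-1,0,0,0,0,0,0,-1]'

```text
time_s: 7.38
eef_pos: [0.5706, 0.0336, 0.122]
ee_rot: [[-0.027, 0.946, -0.324], [-0.078, -0.325, -0.943], [-0.997, -0.0, 0.083]]
ft_force: [-0.5, -0.4, -2.5]
grip_width: 0.0206
```

```bash
python3 -c "
from h import *
rep((-5,.0255,0),(0,.0255,0))"
```

```text
t 7.375 F [-0.5 -0.4 -2.5] M [ 0.02  0.05 -0.  ]
tip caddy mm [-58.7   0.5 107.6] pitch -4.8 vel 0.027
(-5, 0.0255, 0) [0.03, -0.04, -0.02] [-0.2, 0.1, -0.1]
(0, 0.0255, 0) [-0.01, -0.15, -1.04] [4.5, -1.6, -0.1]
```

Request:
drive_tool --rows '[0,-0.1,-1.0,4.6,-1.6,0,-1,0,0,-1.0,4.7,-1.6,0,-1,0,0.1,-1.0,4.7,-1.6,0,-1]'

```text
time_s: 7.75
eef_pos: [0.5726, 0.0351, 0.0932]
ee_rot: [[0.059, 0.947, -0.315], [0.166, -0.321, -0.933], [-0.984, 0.003, -0.177]]
ft_force: [0.0, 0.7, -2.6]
grip_width: 0.0207
```

```bash
python3 -c "
from h import *
rep((10,.0255,0),(15,.0255,0))"
```

```text
t 7.75 F [ 0.   0.7 -2.6] M [-0.57  0.3   0.  ]
tip caddy mm [-57.7  -0.2 115.9] pitch 10.2 vel 1.229
(10, 0.0255, 0) [-0.21, -0.27, -0.22] [-0.1, 0.2, -0.3]
(15, 0.0255, 0) [-0.16, -0.13, -1.23] [4.6, -1.4, -0.3]
```

Request:
drive_tool --rows '[-0.1,-0.1,-1.1,4.6,-1.5,-0.2,-1,0.1,0.2,-1.0,4.7,-1.6,0,-1,0,0,0,0,0,0,-1]'

```text
time_s: 8.12
eef_pos: [0.5736, 0.0374, 0.0721]
ee_rot: [[0.111, 0.947, -0.302], [0.326, -0.322, -0.889], [-0.939, 0.0, -0.345]]
ft_force: [-0.3, -1.4, -2.3]
grip_width: 0.0206
```

```bash
python3 -c "
from h import *
rep((20,.0255,0),(25,.0255,0))"
```

```text
t 8.125 F [-0.3 -1.4 -2.3] M [-0.68  0.25  0.05]
tip caddy mm [-61.3  -0.6 118.9] pitch 20.2 vel 0.054
(20, 0.0255, 0) [-0.17, -0.15, -0.12] [-0.1, 0.1, -0.2]
(25, 0.0255, 0) [-0.07, 0.16, -1.09] [4.6, -1.6, -0.2]
```

```bash
python3 -c "
from h import *
s,im=wrist('pics/w4.png');im2=ctrl.capture('scene')[:,:,::-1]
cv2.imwrite('pics/c4.png',np.hstack([im[:300,200:440],cv2.resize(im2[130:230,230:330],(400,300)[::-1] if 0 else (300,300))]))"
```

```text
(no output)
```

View pics/c4.png

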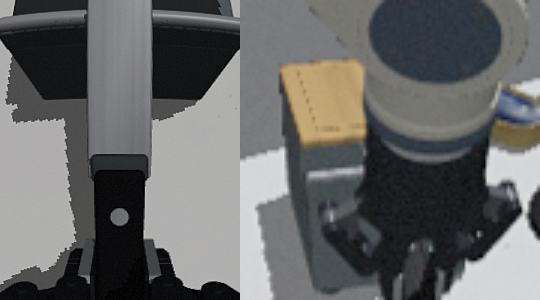

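The scene crop shows the lid's front edge raised roughly 3 px, but not clearly the full 14 mm. I'll push further.

Request:
drive_tool --rows '[-0.1,0.1,-1.2,4.6,-1.6,-0.2,-1,0,0.1,-0.4,1.9,-0.6,0,-1,0,0,0,0,0,0,-1]'

```text
time_s: 8.6
eef_pos: [0.5755, 0.0422, 0.0593]
ee_rot: [[0.149, 0.948, -0.282], [0.429, -0.319, -0.845], [-0.891, 0.005, -0.454]]
ft_force: [0.3, -0.3, -1.0]
grip_width: 0.0206
```

```bash
python3 -c "
from h import *
rep((27,.0255,0))
im=ctrl.capture('scene')[:,:,::-1]
cv2.imwrite('pics/s5.png',im)
for n in ('scene0','s5'):
    a=cv2.imread(f'pics/{n}.png');h=cv2.cvtColor(a,cv2.COLOR_BGR2HSV);m=cv2.inRange(h,(8,60,70),(28,255,255))
    print(n,[(c,*(np.where(m[140:200,c])[0][[0,-1]]+140)) for c in range(246,266,2) if m[140:200,c].any()])
print(proj('scene',cad(-.072,.06,.113)),proj('scene',cad(-.072,.06,.127)))
s=ctrl.state()"
```

```text
t 8.6 F [ 0.3 -0.3 -1. ] M [-0.34  0.08 -0.01]
tip caddy mm [-62.6  -0.2 121.9] pitch 27.0 vel 0.023
(27, 0.0255, 0) [-0.21, -0.18, -0.2] [0.1, 0.3, -0.4]
scene0 [(246, np.int64(152), np.int64(165)), (248, np.int64(151), np.int64(172)), (250, np.int64(151), np.int64(179)), (252, np.int64(151), np.int64(181)), (254, np.int64(151), np.int64(181)), (256, np.int64(151), np.int64(181)), (258, np.int64(151), np.int64(181)), (260, np.int64(150), np.int64(180)), (262, np.int64(150), np.int64(180)), (264, np.int64(150), np.int64(180))]
s5 [(246, np.int64(151), np.int64(163)), (248, np.int64(151), np.int64(169)), (250, np.int64(152), np.int64(175)), (252, np.int64(154), np.int64(176)), (254, np.int64(157), np.int64(175)), (256, np.int64(159), np.int64(175)), (258, np.int64(161), np.int64(175)), (260, np.int64(164), np.int64(175)), (262, np.int64(166), np.int64(175)), (264, np.int64(168), np.int64(174))]
[249.92531641 183.05853424] [249.52864119 177.4603894 ]
```

The lip edge rose about 6 px (14 mm) and the moment dropped, so the lid is off the catch. Now rotate back to level and withdraw.

```bash
python3 -c "
from h import *
rep((18,.022,.002))
pr=None
for a,ss in((18,.022),(9,.02),(0,.018),(0,-.03)):
    P,R=target(a,*onbar(a,ss,.002))
    if pr:print(a,((P-pr[0])*100).round(2),np.degrees(Ro.from_matrix(R@pr[1].T).as_rotvec()).round(1))
    pr=P,R
print(P)"
```

```text
t 8.65 F [ 0.2 -0.8 -1.7] M [-0.3   0.1  -0.02]
tip caddy mm [-62.5  -0.3 122.1] pitch 27.0 vel 0.006
(18, 0.022, 0.002) [-0.55, -1.11, 1.61] [-8.4, 3.2, -0.5]
9 [-0.16 -0.45  1.85] [-8.5  2.9 -0. ]
0 [-0.06 -0.18  1.94] [-8.5  2.9 -0. ]
0 [-1.56 -4.54  0.  ] [0. 0. 0.]
[ 0.55240342 -0.02044379  0.1136    ]
```

Request:
drive_tool --rows '[-0.4,-0.8,1.6,-8.4,3.2,-0.5,-1,-0.2,-0.5,1.9,-8.5,2.9,0,-1,-0.1,-0.2,1.9,-8.5,2.9,0,-1,0,0,0,0,0,0,-1]'

```text
time_s: 9.15
eef_pos: [0.5711, 0.031, 0.1132]
ee_rot: [[0.014, 0.946, -0.323], [0.029, -0.323, -0.946], [-0.999, 0.004, -0.032]]
ft_force: [1.1, 1.2, -1.9]
grip_width: 0.0206
```

```bash
python3 -c "
from h import *
rep((0,.018,.002),(0,-.03,.004))"
```

```text
t 9.15 F [ 1.1  1.2 -1.9] M [-0.01  0.06  0.  ]
tip caddy mm [-60.2  -0.6 115.1] pitch 1.8 vel 0.057
(0, 0.018, 0.002) [-0.31, -0.61, 0.04] [-1.7, 0.8, -0.1]
(0, -0.03, 0.004) [-1.87, -5.15, 0.24] [-1.7, 0.8, -0.1]
```

Request:
drive_tool --rows '[-0.6,-1.6,0,-0.9,0.4,0,-1,-0.8,-2.4,0,-0.8,0.3,0,-1,-0.8,-2.5,0,0,0,0,-1,-0.8,-3,0,0,0,0,-1,-0.5,-4,-1,0,0,0,-1]'

```text
time_s: 9.78
eef_pos: [0.5287, -0.1115, 0.0997]
ee_rot: [[-0.005, 0.947, -0.323], [0.005, -0.323, -0.947], [-1.0, -0.006, -0.003]]
ft_force: [0.5, -0.1, -1.8]
grip_width: 0.0203
```

```bash
python3 -c "
from h import *
rep()
s=ctrl.state();print(s['eef_pos'],s['ee_rot'].round(3).tolist())
im=ctrl.capture('scene')[:,:,::-1];cv2.imwrite('pics/s6.png',im)
cv2.imwrite('pics/c6.png',cv2.resize(im[120:340,220:420],None,fx=2.5,fy=2.5))"
```

```text
t 9.775 F [ 0.5 -0.1 -1.8] M [-0.04 -0.02  0.05]
tip caddy mm [-208.8   -6.8   97.6] pitch 0.2 vel 0.65
[ 0.52874424 -0.11148551  0.09970512] [[-0.005, 0.947, -0.323], [0.005, -0.323, -0.947], [-1.0, -0.006, -0.003]]
```

View pics/c6.png

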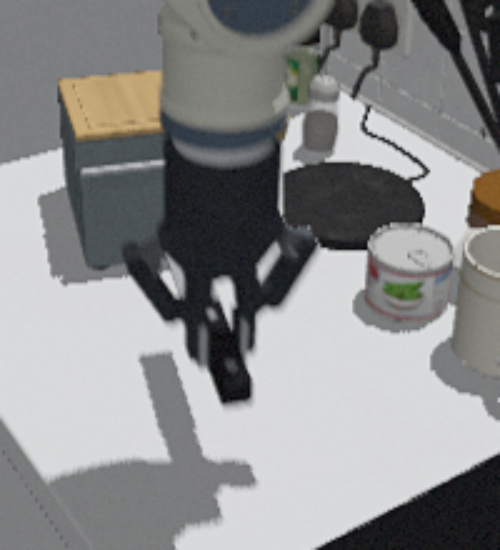

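Scene crop: the lid's front edge is still up, the lever is free and the tin and mug haven't moved. Lowering the lever now.

Request:
drive_tool --rows '[0,0,-2.5,0,0,0,-1,0,0,-2.5,0,0,0,-1,0,0,-1.5,0,0,0,-1,0,0,0,0,0,0,-1]'

```text
time_s: 10.32
eef_pos: [0.5207, -0.1233, 0.0289]
ee_rot: [[-0.013, 0.942, -0.336], [0.008, -0.335, -0.942], [-1.0, -0.015, -0.003]]
ft_force: [-0.4, -0.3, -1.3]
grip_width: 0.0207
```

Request:
drive_tool --rows '[0,0,-1.0,0,0,0,-1,0,0,-0.3,0,0,0,-1,0,0,-0.2,0,0,0,-1,0,0,0,0,0,0,-1]'

```text
time_s: 10.82
eef_pos: [0.5216, -0.1236, 0.0144]
ee_rot: [[-0.011, 0.942, -0.335], [0.008, -0.335, -0.942], [-1.0, -0.013, -0.004]]
ft_force: [-0.4, 0.6, -1.6]
grip_width: 0.0205
```

Request:
drive_tool --rows '[0,0,-0.15,0,0,0,-1,0,0,-0.1,0,0,0,-1,0,0,0,0,0,0,-1]'

```text
time_s: 11.2
eef_pos: [0.5221, -0.1235, 0.0129]
ee_rot: [[-0.01, 0.942, -0.335], [0.007, -0.335, -0.942], [-1.0, -0.012, -0.004]]
ft_force: [-0.4, -0.8, -0.0]
grip_width: 0.0208
```

Request:
drive_tool --rows '[0,0,0,0,0,0,1,0,0,0,0,0,0,1,0,0,0,0,0,0,1,0,0,1,0,0,0,1,0,0,3,0,0,0,1]'

```text
time_s: 11.82
eef_pos: [0.5211, -0.1232, 0.0527]
ee_rot: [[-0.013, 0.942, -0.335], [0.008, -0.334, -0.942], [-1.0, -0.015, -0.004]]
ft_force: [0.4, -0.0, -0.0]
grip_width: 0.0854
```

Request:
drive_tool --rows '[0,0,5,0,0,0,1,-1.5,0,5,0,0,0,1,-3,-2,5,0,0,0,1,-5,-4,3,0,0,0,1,-4,-4,0,0,0,0,1]'

```text
time_s: 12.45
eef_pos: [0.3927, -0.2191, 0.239]
ee_rot: [[-0.004, 0.944, -0.329], [0.003, -0.329, -0.944], [-1.0, -0.005, -0.002]]
ft_force: [0.4, -0.6, 0.6]
grip_width: 0.0852
```

Request:
drive_tool --rows '[0,-5,0,0,0,0,1,0,-5,0,0,0,0,1,0,-3,0,0,0,0,1,0,0,0,0,0,0,1,0,0,0,0,0,0,1]'

```text
time_s: 13.08
eef_pos: [0.3885, -0.3539, 0.2434]
ee_rot: [[-0.0, 0.943, -0.333], [0.0, -0.333, -0.943], [-1.0, -0.0, -0.0]]
ft_force: [0.7, 0.4, -0.4]
grip_width: 0.0853
```

```bash
python3 -c "
from h import *
rep()
a=ctrl.capture('scene')[:,:,::-1];b=ctrl.capture('top')[:,:,::-1];cv2.imwrite('pics/s7.png',a);cv2.imwrite('pics/t7.png',b)
cv2.imwrite('pics/c7.png',np.vstack([cv2.resize(a[130:350,200:480],(700,550))[:300],cv2.resize(b[90:300,180:460],(400,300)).copy() if 0 else cv2.resize(b[90:270,180:480],(700,300))]))"
```

```text
t 13.075 F [ 0.7  0.4 -0.4] M [ 0.05 -0.02  0.01]
tip caddy mm [-483.6   45.2  240.9] pitch 0.0 vel 0.007
```

View pics/c7.png

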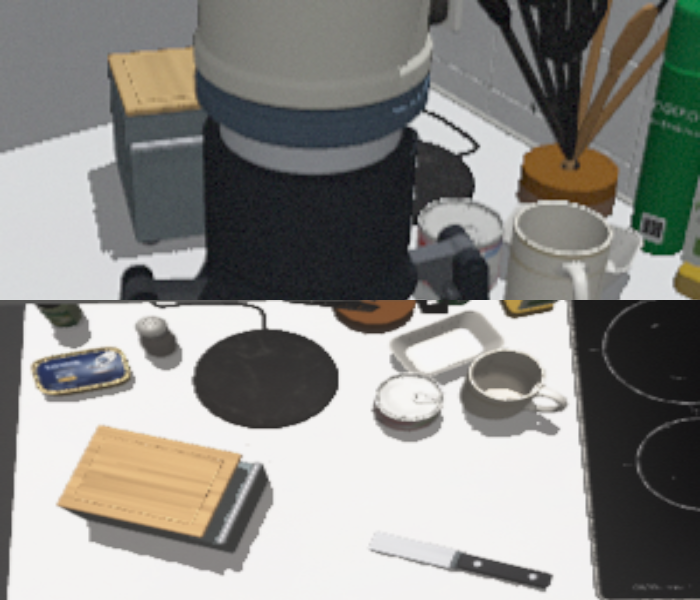

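The lever lies flat on the worktop at (460,560) in the lower half, and the tin and mug are where they were. A final lip check, then I'll hand in.

```bash
python3 -c "
from h import *
for n in ('scene0','s7'):
    a=cv2.imread(f'pics/{n}.png');h=cv2.cvtColor(a,cv2.COLOR_BGR2HSV);m=cv2.inRange(h,(8,60,70),(28,255,255))
    print(n,[int(np.where(m[140:200,c])[0][-1]+140) for c in range(252,268,2)])
d=cv2.absdiff(cv2.imread('pics/top0.png'),cv2.imread('pics/t7.png')).max(2)[115:175,335:425];print('mug/tin diff px',int((d>40).sum()))
print(ctrl.finish_job())"
```

```text
scene0 [181, 181, 181, 181, 180, 180, 180, 180]
s7 [176, 175, 175, 175, 175, 175, 174, 174]
mug/tin diff px 0
the job is handed in; nothing more can be done
None
```

The lid is off its catch and the job is handed in at about 13 s, well under the 51 s limit. I gripped the lever by its handle, put the blade over the bar and under the lip, and pushed the handle down to about 27° (20° was not clearly enough). I then drew the lever back out level, laid it flat on the worktop, let go and moved the arm away.

**Last checks:**
- **Lid:** its lip edge sits about 6 px higher in the scene view than at the start, about 14 mm. It stayed up after the lever came out.
- **Lever:** it is lying flat and released in the top view.
- **Mug and tin:** no pixels changed around them in the top view.
- **Forces:** the highest force reported at the end of a move was about 23 N, a short press while re-gripping the handle on the worktop. Forces were only read at the ends of moves.

No check failed. The lip rise is read from one corner in one camera view, because the arm hid the rest. The wrist-camera position of the lever differed from the top-camera one by about 2 mm, and I made no further correction for it.

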